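Set the brass lid in the polishing block and open the safety-capped cleaner

TASK

Get ready to polish: take the little brass lid off the sloping drying rest, seat it knob up, flat and fully home in the round pocket of the wooden polishing block, and let go of it. Then open the blue jug of cleaner: push its red safety cap down, twist it counter-clockwise (seen from above) as far as it goes and lift it straight off. Finish while still holding the cap upright in the gripper, still and about 8 cm above where it sat, over the jug's mouth; leave the lid seated and do not disturb the other wares.

Things in the scene. Friction and masses are not known exactly. Their poses are not given: they have to be found in the camera images.
- lid: round brass lid to be polished: disc 70 mm across, 8 mm thick, with a cylindrical knob on its top face (18 mm across, 18 to 40 mm above the underside, on a 12 mm stem; a shallow coppery rise round the stem reaches 11.5 mm). 0.15 to 0.31 kg. Origin: centre of the underside; z along the axis, out through the knob. It starts leaning on the drying rest, tilted 30 degrees.
- lid_rest: fixed wooden drying rest, base 100 x 100 mm, with a 92 x 92 mm board sloping 30 degrees: low edge on its -x side, high edge on its +x side (top about 63 mm). Two 6 mm brass pins, 10 mm long, near the low edge stop the lid sliding down. Origin: centre of the underside on the table; the lid's underside centre starts 40 mm above it.
- polish_block: fixed pale wooden polishing block, 110 x 110 x 30 mm on a thin dark foot, with a round pocket in the middle of its top. Origin: centre of the underside on the table.
- pocket (a point): centre of the pocket's floor. The pocket is 74 mm across and 8 mm deep (floor 22 mm, mouth 30 mm above the table), so the seated lid's disc is flush with the block's top.
- jug: square blue jug of brass cleaner, 92 mm wide, held fast in a dark wooden cradle 120 x 120 mm (both fixed). Origin: centre of the cradle's underside on the table; z up, through the neck; x points to the white mark on the shoulder. The shoulder meets the neck (27 mm across) at 102 mm; the neck's rim is at 147 mm.
- cap: loose round red ribbed safety cap, 48 mm across (49 over the ribs), 30 mm high, 30 g, a white mark on its top along its x. Origin: centre of the skirt's lower edge; z up. Starts locked on the jug, marks in line, origin 128 mm above the jug's (cap top at 158 mm); a spring pushes it up into notches so it can neither turn nor lift until pressed down. cap_top tells how it opens.
- cap_top (a point): middle of the cap's top, 30 mm above its origin. To open: press down 5 to 7 mm (bottoms out at 7 mm, about 10 N), keep pressed and turn counter-clockwise seen from above to the hard stop at about 63 degrees (1.1 rad), then lift straight off; it is free only in the last 8 degrees. Past 35 degrees it no longer needs pressing. It does not turn clockwise.
- cap_spring (a joint): travel of the grey spring disc under the cap, in m: 0 with the cap locked, grows to about 0.007 as the cap is pressed fully down, -0.004 with the cap off. 4.8 N at 0, 800 N/m.
- bowl: open brass bowl, 100 mm across, 45 mm high; loose, a bystander to be left where it is. Origin: on its underside.
- bell: solid brass hand bell, 60 mm across, 74 mm high; loose, a bystander to be left where it is. Origin: on its underside.
- vase: small copper vase, 60 mm across, 100 mm high; loose, a bystander to be left where it is. Origin: on its underside.
- mallet: small wooden mallet lying flat, 200 mm long; loose, a bystander to be left where it is. Origin: on its underside, at the middle.
- brush: wooden cleaning brush lying flat, 170 mm long; loose, a bystander to be left where it is. Origin: on its underside, at the middle.
- pot: dark iron pot on three legs with two loop ears, 94 mm across, 110 mm high; loose, a bystander to be left where it is. Origin: on its underside.
There are look-alikes about, which are no part of the job. What is shaped like the cap but green is not meant. Leave any purple look-alike of the polish_block alone.

How it is judged:
By the outcome, as a careful person would: the job done as asked, in the order asked, and still so for the second after the job is handed in, while the arm keeps its last pose, push and grip.
It also fails if it takes over 54 s, if anything falls off the work surface, if the arm or the gripper's body presses on something with over 40 N, if the wrist force passes 120 N, or if a joint passes its speed limit or range.

ROBOT

A 7-joint arm with a two-finger parallel gripper is mounted at the origin on the work surface. World frame = base frame: x ahead of the robot, y to its left, z up, the work surface at z = 0. Lengths are in m, angles in rad, forces in N, time in s.
With the tool pointing down it reaches from about 0.425 to 0.875 m from the base axis. Payload 4.7 kg.
Tool frame: the origin (TCP) lies midway between the tips of the shut fingers; the grasp point (between the pads) lies 19 mm behind it; x points along the fingers, z is the direction in which the jaws open and shut, and the axes are right-handed (so a half turn about x gives the same grasp; the last joint's range is limited). The gripper opens to 87 mm and grips with 3 to 60 N. Pads are 19 mm wide; open, the fingers measure 117 mm over their backs; the gripper's body (75 mm by 190 mm) begins 51 mm behind the grasp point.
Start: joints at [-1.272, 0.321, -0.07, 1.45, 0.023, 1.371, -0.057], TCP at [0.183, 0.624, 0.223] pointing down, gripper open.
Joint ranges: [-2.86, 2.86], [-0.3, 2.09], [-1.38, 1.24], [0.06, 2.45], [-1.56, 4.7], [0.09, 2.05], [-2.69, 2.69]. Speed limits (rad/s): [2.57, 2.57, 3.14, 3.14, 3.14, 3.14, 3.14].

INTERFACE

Orientations are given as a rotation vector (axis times angle).
In Python, from bench import ctrl gives the robot as it stands.
- The arm moves only by the shell command python3 -m pendant 'ROWS' [OPENING] [FORCE]. ROWS is JSON, a list of rows, each an object with "travel": the shift along the tool's x, y, z in m, a list of three; "twist": the turn about the tool's x in rad. In form: [{"travel": [x, y, z], "twist": twist}, ...]. A call has 1 to 10 rows; each row is the pose to reach, as a shift and turn from the pose measured when the call began, along the tool's axes at that moment; what a row does not reach only later rows make up. A row lasts 1/8 s, in which the tool goes at most 62.5 mm and 10.7 degrees, less where a joint would pass 70% of its speed; a pose out of reach is approached as far as the arm can. A call with a gripper value outside its range is refused whole. OPENING is the opening, from -1 (shut) to 1 (fully open), so that 0 is half open, set as the call begins (- or left out, the last holds). The fingers move at their own pace and stop on an object; FORCE is the grip in N (left out, the last holds). Time passes only in rows, so rows that repeat a pose let the fingers close. It gives the time, the measured TCP pose, the force and the opening at its end, in the units of the state.
- ctrl.get_state(): the state, without advancing time (a new reading comes with each control period).
- ctrl.get_image(name): name is "scene" or "top" or "wrist"; returns the picture (420x560x3 uint8, red, green, blue); there is no depth.
- ctrl.camera_model(name): a dict with "K" (3x3 intrinsics, pixels), "distortion" ([k1, k2, p1, p2, k3] as OpenCV has them; the pictures are not rectified), "rvec" (rotation vector, rad) and "tvec" (3), from world to camera coordinates, as OpenCV has them; the wrist camera has in their place "T_tool_cam" (4x4, takes a point from camera to tool coordinates, whose origin is the TCP and whose axes are the tool frame's). Camera axes: x right, y down, z forward; pixel columns grow to the right and rows downward; lengths in m; the calibration is good to about 2 mm. A picture is of the moment at which its call begins: read the wrist's pose just before it. camera_model takes no time and is no camera call.
- ctrl.close_job(): hands the job in, once; it reports no verdict.
The state is a dict: "time": time; "joint_positions": joint angles; "qd": joint speeds; "joint_torque": joint torques, N m; "position": TCP position; "tool_rot": TCP orientation; "ft_force": force on the tool from outside, world axes, zero at the start; "torque": the same for the moment, N m; "grip_width": opening from 0.0 (shut) to 1.0 (fully open).
Only numpy, scipy, OpenCV 4.12 (cv2) and the standard library are available. Lean on these libraries where they do the work, as an engineer would, in place of code of your own. Each camera call takes 0.05 s, during which the arm holds its last target.

## Working session

There is one attempt and no reset: what is moved stays moved. The work goes in short steps, Python scripts to look and compute and a shell command to move; the robot and the scene stay as the last step left them, time stands still between calls to the robot, and variables do not carry over. Pictures are saved under pics/ and viewed, and the job is handed in when it is done.

```bash
ls; mkdir -p pics
cat > h.py <<'E'
import numpy as np, cv2
from bench import ctrl
def save(n,img): cv2.imwrite('pics/'+n+'.png', cv2.cvtColor(img,cv2.COLOR_RGB2BGR))
def cam(name,st=None):
    m=ctrl.camera_model(name); K=np.array(m['K'],float); D=np.array(m['distortion'],float)
    if 'T_tool_cam' in m:
        T=np.eye(4); T[:3,:3]=cv2.Rodrigues(np.array(st['tool_rot'],float))[0]; T[:3,3]=st['position']
        C=np.linalg.inv(T@np.array(m['T_tool_cam'])); R=C[:3,:3]; t=C[:3,3]
    else:
        R=cv2.Rodrigues(np.array(m['rvec'],float))[0]; t=np.array(m['tvec'],float)
    return K,D,R,t
def ray(c,uv):
    K,D,R,t=c
    p=cv2.undistortPoints(np.array([[uv]],float),K,D)[0,0]
    d=R.T@np.array([p[0],p[1],1]); return -R.T@t, d/np.linalg.norm(d)
def onz(c,uv,z):
    o,d=ray(c,uv); return o+d*(z-o[2])/d[2]
def proj(c,P):
    K,D,R,t=c
    return cv2.projectPoints(np.atleast_2d(np.array(P,float)),cv2.Rodrigues(R)[0],t,K,D)[0][:,0]
def tri(rs):
    A=0;b=0
    for o,d in rs:
        M=np.eye(3)-np.outer(d,d);A=A+M;b=b+M@o
    return np.linalg.solve(A,b)
E
python3 - <<'E'
from h import *
s=ctrl.get_state();print({k:np.round(v,3) for k,v in s.items()})
for n in ['scene','top','wrist']: save(n+'0',ctrl.get_image(n))
print(cv2.Rodrigues(np.array(s['tool_rot']))[0].round(3))
E
```

```text
pics
{'time': np.float64(0.0), 'joint_positions': array([-1.272,  0.322, -0.07 ,  1.452,  0.023,  1.371, -0.057]), 'qd': array([ 0.002,  0.001,  0.   , -0.001, -0.002, -0.   , -0.   ]), 'joint_torque': array([ 1.0000e-03, -4.9130e+01, -4.0400e-01, -3.1253e+01, -6.4000e-02,
        4.4000e-02,  0.0000e+00]), 'position': array([0.183, 0.623, 0.221]), 'tool_rot': array([-0.998,  1.332,  0.996]), 'ft_force': array([ 0.122,  0.059, -1.257]), 'torque': array([-0.085, -0.007, -0.   ]), 'grip_width': np.float64(1.0)}
[[-0.    -0.96   0.281]
 [-0.002  0.281  0.96 ]
 [-1.    -0.    -0.002]]
```

View pics/scene0.png

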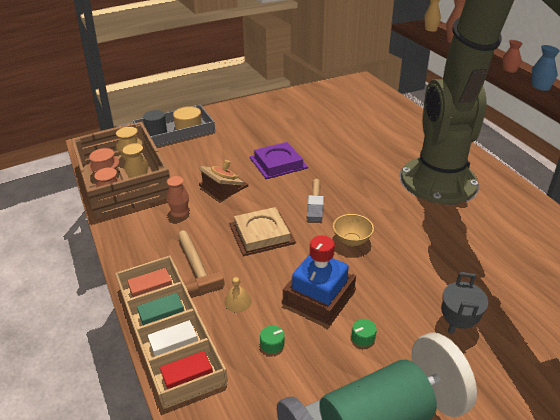

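View pics/top0.png

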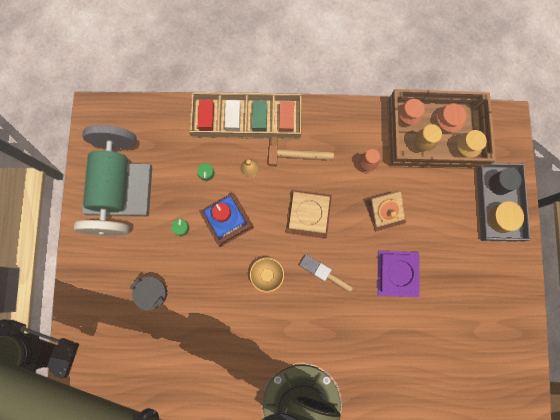

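View pics/wrist0.png

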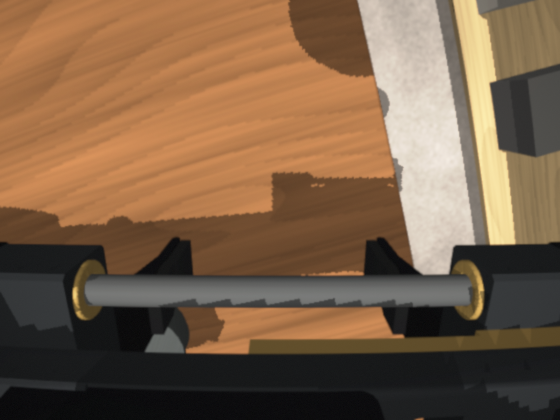

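Run:
```python
from h import *
t=cv2.imread('pics/top0.png'); s=cv2.imread('pics/scene0.png')
a=cv2.resize(t[180:250,190:420],None,fx=3.4,fy=3.4,interpolation=cv2.INTER_CUBIC)
b=cv2.resize(s[150:325,190:365],None,fx=3.4,fy=3.4,interpolation=cv2.INTER_CUBIC)
cv2.imwrite('pics/topc.png',a);cv2.imwrite('pics/scenec.png',b)
ct=cam('top');cs=cam('scene')
for c in (ct,cs): print((-c[2].T@c[3]).round(3))
print('block',onz(ct,(310,213),.03),'lid',onz(ct,(389,211),.06),'jug cap',onz(ct,(221,212),.158))
print('bell',onz(ct,(249,167),.04),'vase',onz(ct,(370,160),.08),'bowl',onz(ct,(267,274),.04))
# red mask
for n,im,c in (('top',t,ct),('scene',s,cs)):
    h=cv2.cvtColor(im,cv2.COLOR_BGR2HSV)
    m=(((h[...,0]<5)|(h[...,0]>174))&(h[...,1]>190)&(h[...,2]>90)).astype(np.uint8)
    k,l,st,ce=cv2.connectedComponentsWithStats(m)
    for i in range(1,k):
        if st[i,4]>30: print(n,'red',st[i],ce[i].round(1))
```

```text
[0.327 0.073 1.334]
[0.944 0.891 0.854]
block [ 0.55374614 -0.01975713  0.03      ] lid [ 0.55820874 -0.25026102  0.06      ] jug cap [0.53039971 0.22889967 0.158     ]
bell [0.68979895 0.16538919 0.04      ] vase [ 0.70650153 -0.19299919  0.08      ] bowl [0.37085137 0.10477067 0.04      ]
scene red [310 236  24  25 370] [321.8 248.5]
scene red [160 351  52  37 660] [186.1 369.5]
```

View pics/topc.png

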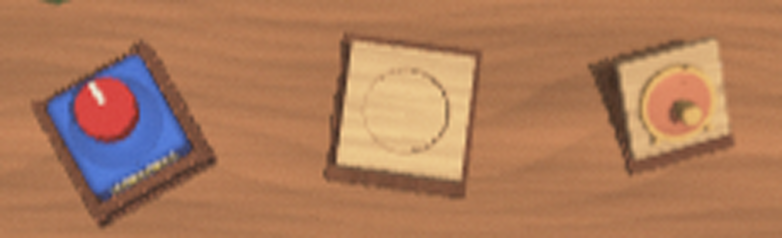

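View pics/scenec.png

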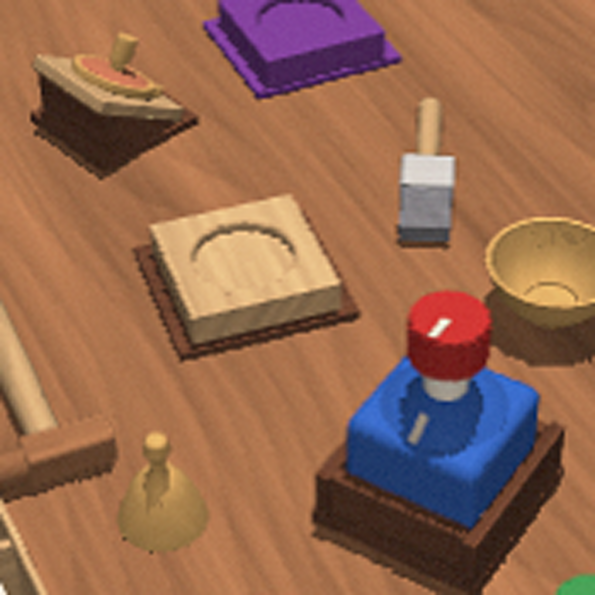

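```bash
python3 - <<'E'
from h import *
s=ctrl.get_state()
m=ctrl.camera_model('wrist');print(np.array(m['T_tool_cam']).round(3),np.array(m['K']).round(0))
c=cam('wrist',s)
print((-c[2].T@c[3]).round(3), onz(c,(280,210),0).round(3), onz(c,(280,50),0).round(3), onz(c,(280,250),0).round(3))
def moves(target, ang=None):
    R=cv2.Rodrigues(np.array(s['tool_rot']))[0]
    return (R.T@(np.array(target)-s['position'])).round(3)
print(moves([.55,-.20,.30]))
E
cat >> h.py <<'E'
def to(target, ang=None):
    """travel in tool axes to reach TCP target; twist so jaw axis gets angle ang(deg, mod 180)"""
    s=ctrl.get_state(); R=cv2.Rodrigues(np.array(s['tool_rot']))[0]
    a=np.degrees(np.arctan2(R[1,2],R[0,2]))
    print('t',round(s['time'],2),'pos',np.round(s['position'],4),'F',np.round(s['ft_force'],1),'T',np.round(s['torque'],2),'w',round(float(s['grip_width']),3),'jaw',round(a,1))
    print(' travel',(R.T@(np.array(target)-s['position'])).round(4), 'q7',np.round(s['joint_positions'],2), 'twist', None if ang is None else [round(float(np.radians(-((ang-a+90)%180-90))),3)])
E
```

```text
[[-0.001 -0.269  0.963 -0.161]
 [ 0.001 -0.963 -0.269  0.074]
 [ 1.     0.001  0.001  0.001]
 [ 0.     0.     0.     1.   ]] [[352.   0. 278.]
 [  0. 352. 203.]
 [  0.   0.   1.]]
[0.112 0.645 0.383] [0.223 0.615 0.   ] [0.059 0.663 0.   ] [0.27  0.602 0.   ]
[-0.077 -0.584 -0.687]
```

Run:
```python
from h import *
to([.47,.32,.27],102); to([.49,-.13,.27],102)
```

```text
t 0.15 pos [0.1826 0.6234 0.2217] F [ 0.1 -0.1  0.5] T [-0.   -0.02  0.05] w 1.004 jaw 73.7
 travel [-0.0479 -0.3611 -0.2105] q7 [-1.27  0.32 -0.07  1.45  0.02  1.37 -0.06] twist [-0.494]
t 0.15 pos [0.1826 0.6234 0.2217] F [ 0.1 -0.1  0.5] T [-0.   -0.02  0.05] w 1.004 jaw 73.7
 travel [-0.0473 -0.5067 -0.6367] q7 [-1.27  0.32 -0.07  1.45  0.02  1.37 -0.06] twist [-0.494]
```

```bash
python3 -m pendant '[{"travel":[-0.048,-0.06,-0.035],"twist":0},{"travel":[-0.048,-0.12,-0.07],"twist":0},{"travel":[-0.048,-0.18,-0.105],"twist":-0.1},{"travel":[-0.048,-0.24,-0.14],"twist":-0.2},{"travel":[-0.048,-0.30,-0.175],"twist":-0.3},{"travel":[-0.048,-0.361,-0.21],"twist":-0.4},{"travel":[-0.048,-0.38,-0.27],"twist":-0.494},{"travel":[-0.048,-0.40,-0.33],"twist":-0.494},{"travel":[-0.048,-0.42,-0.39],"twist":-0.494},{"travel":[-0.048,-0.44,-0.45],"twist":-0.494}]' 0 10; python3 -c "
from h import *
to([.49,-.13,.27],102)"
```

```text
time: 1.4
position: [0.4754, 0.1129, 0.2701]
tool_rot: [-1.362, 1.104, 1.361]
ft_force: [0.7, -0.0, 0.4]
grip_width: 0.498
t 1.4 pos [0.4754 0.1129 0.2701] F [ 0.7 -0.   0.4] T [ 0.03 -0.11  0.02] w 0.498 jaw 102.0
 travel [ 0.0005  0.0361 -0.2407] q7 [-0.62 -0.05  0.32  1.77  0.02  1.42  1.48] twist [-0.0]
```

```bash
python3 -m pendant '[{"travel":[0,0.01,-0.06],"twist":0},{"travel":[0,0.02,-0.12],"twist":0},{"travel":[0,0.03,-0.18],"twist":0},{"travel":[0,0.036,-0.24],"twist":0},{"travel":[0,0.036,-0.24],"twist":0},{"travel":[0,0.036,-0.24],"twist":0}]'
python3 - <<'E'
from h import *
s=ctrl.get_state(); im=ctrl.get_image('wrist'); save('w1',im)
import json; json.dump({k:np.array(v).tolist() for k,v in s.items()},open('s1.json','w'))
to([.5,-.13,.27])
E
```

```text
time: 2.15
position: [0.4899, -0.1286, 0.2702]
tool_rot: [-1.361, 1.104, 1.362]
ft_force: [-0.6, -0.0, -0.3]
grip_width: 0.497
t 2.2 pos [ 0.49   -0.1277  0.2701] F [-0.5 -0.4 -0. ] T [ 0.04 -0.08  0.03] w 0.503 jaw 102.1
 travel [ 0.0001 -0.0093 -0.0043] q7 [-0.4  -0.03  0.6   1.75  0.02  1.42  1.98] twist None
```

View pics/w1.png

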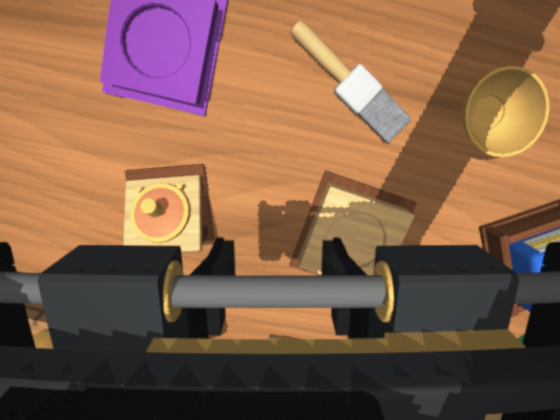

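Run:
```python
import cv2
w=cv2.imread('pics/w1.png')
cv2.imwrite('pics/w1a.png',cv2.resize(w[150:265,100:240],None,fx=5,fy=5,interpolation=cv2.INTER_CUBIC))
cv2.imwrite('pics/w1b.png',cv2.resize(w[160:280,280:425],None,fx=5,fy=5,interpolation=cv2.INTER_CUBIC))
```

```text
(no output)
```

View pics/w1a.png

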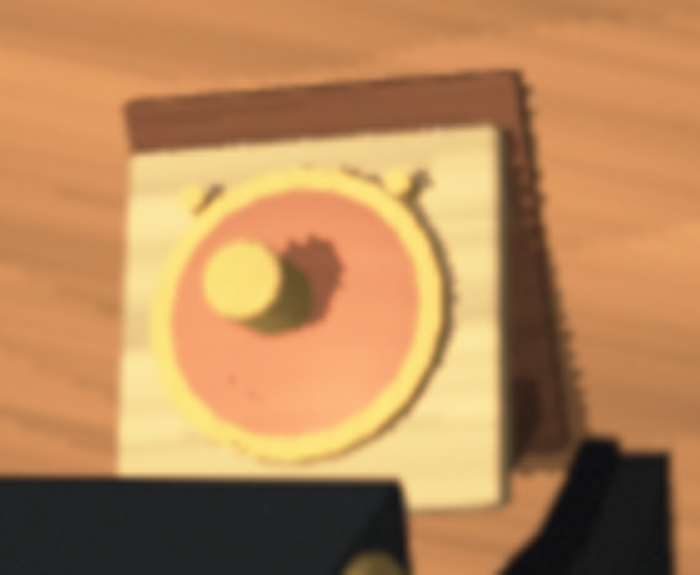

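View pics/w1b.png

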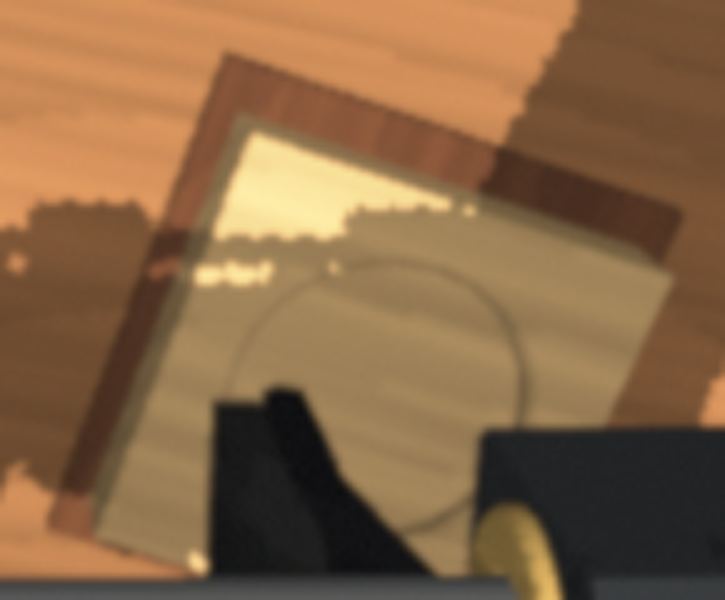

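Run:
```python
from h import *
import json; s=json.load(open('s1.json')); c=cam('wrist',s); ct=cam('top')
A=lambda x,y:(100+x/5-.4,150+y/5-.4)
B=lambda x,y:(280+x/5-.4,160+y/5-.4)
T=lambda x,y:(190+x/3.4-.35,180+y/3.4-.35)
p=onz(c,A(125,103),0);q=onz(c,A(520,72),0);print('base low edge',p,q,np.linalg.norm(p-q))
d=q-p;yaw=np.arctan2(-d[0],d[1]);print('yaw',np.degrees(yaw))
p2=onz(c,A(133,152),.014);q2=onz(c,A(498,125),.014);d=q2-p2;print('board',np.linalg.norm(d),np.degrees(np.arctan2(-d[0],d[1])))
k=onz(c,A(243,280),.0746);print('knob top',k)
k2=onz(ct,T(691,115),.0746);print('knob top cam',k2, 'tri',tri([ray(c,A(243,280)),ray(ct,T(691,115))]))
ux=np.array([np.cos(yaw),np.sin(yaw),0])
print('rest from knob',k+.02*ux)
mid=(p+q)/2; print('rest from edge',mid+.05*ux)
print('lid ellipse disc centre top face', onz(c,A(298,315),.047)+.004*ux)
# block
h=[(240,113),(672,277)] # top face corners
pts=[onz(c,B(*x),.03) for x in h];d=pts[1]-pts[0];print('block edge',pts,np.linalg.norm(d),np.degrees(np.arctan2(d[1],d[0])))
b0=onz(c,B(225,52),.0);b1=onz(c,B(683,210),0);d=b1-b0;print('foot',b0,b1,np.linalg.norm(d),np.degrees(np.arctan2(d[1],d[0])))
# circle fit on pocket rim
ps=np.array([onz(c,B(*x),.03)[:2] for x in [(395,258),(460,280),(505,325),(526,385),(240,355),(280,297),(330,268),(440,517)]])
M=np.c_[2*ps,np.ones(len(ps))];r=np.linalg.lstsq(M,(ps**2).sum(1),rcond=None)[0];print('pocket',r[:2],np.sqrt(r[2]+r[0]**2+r[1]**2))
print('pocket top',onz(ct,T(406,110),.03))
bc=[T(350,40),T(480,51),T(466,182),T(335,166)]; P=[onz(ct,x,.03) for x in bc]; print(np.mean(P,0),[np.linalg.norm(P[i]-P[i-1]).round(3) for i in range(4)])
```

```text
base low edge [ 0.53312841 -0.31510522  0.        ] [ 0.50494285 -0.21799593  0.        ] 0.10111695503879393
yaw 16.18515085290157
board 0.09110797391100268 16.03618334501958
knob top [ 0.54617387 -0.2563995   0.0746    ]
knob top cam [ 0.54844614 -0.25777646  0.0746    ] tri [ 0.55083648 -0.2609067   0.06146263]
rest from knob [ 0.56538119 -0.25082466  0.0746    ]
rest from edge [ 0.56705393 -0.25261346  0.        ]
lid ellipse disc centre top face [ 0.56563713 -0.25049687  0.047     ]
block edge [array([ 0.48993092, -0.06773641,  0.03      ]), array([0.50707522, 0.0450055 , 0.03      ])] 0.11403800180415713 81.35345963880334
foot [ 0.48107988 -0.06956062  0.        ] [0.49588088 0.05624428 0.        ] 0.1266725754020495 83.28997668037987
pocket [ 0.55257328 -0.01715743] 0.03632127570449076
pocket top [ 0.55672363 -0.01694057  0.03      ]
[ 0.55740167 -0.01856055  0.03      ] [np.float64(0.113), np.float64(0.116), np.float64(0.118), np.float64(0.115)]
```

```bash
python3 -c "
from h import *
to([.552,-.2555,.053],106)"
```

```text
t 2.2 pos [ 0.49   -0.1277  0.2701] F [-0.5 -0.4 -0. ] T [ 0.04 -0.08  0.03] w 0.503 jaw 102.1
 travel [ 0.2172 -0.0341 -0.1378] q7 [-0.4  -0.03  0.6   1.75  0.02  1.42  1.98] twist [-0.068]
```

```bash
python3 -m pendant '[{"travel":[0.03,-0.015,-0.05],"twist":-0.03},{"travel":[0.06,-0.03,-0.1],"twist":-0.068},{"travel":[0.1,-0.034,-0.138],"twist":-0.068},{"travel":[0.13,-0.034,-0.138],"twist":-0.068},{"travel":[0.13,-0.034,-0.138],"twist":-0.068},{"travel":[0.13,-0.034,-0.138],"twist":-0.068}]'
python3 - <<'E'
from h import *
s=ctrl.get_state(); im=ctrl.get_image('wrist'); save('w2',im)
import json; json.dump({k:np.array(v).tolist() for k,v in s.items()},open('s2.json','w'))
to([.552,-.2555,.053],106)
c=cam('wrist',s)
print(proj(c,[[.5465,-.257,.0746]]))
E
```

```text
time: 2.95
position: [0.5532, -0.2542, 0.1413]
tool_rot: [-1.414, 1.062, 1.413]
ft_force: [0.2, 0.2, 1.0]
grip_width: 0.498
t 3.0 pos [ 0.5535 -0.2546  0.1419] F [-0.  -0.6  0. ] T [ 0.03  0.   -0.01] w 0.498 jaw 106.1
 travel [ 0.0889  0.0018 -0.0004] q7 [-0.19  0.34  0.71  1.68 -0.23  1.2   2.42] twist [0.002]
[[274.63509854 207.00061254]]
```

View pics/w2.png

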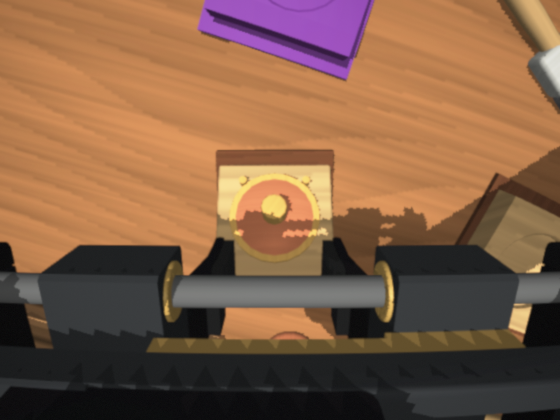

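```bash
python3 -m pendant '[{"travel":[0.04,0.002,0],"twist":0},{"travel":[0.07,0.002,0],"twist":0},{"travel":[0.089,0.002,0],"twist":0},{"travel":[0.089,0.002,0],"twist":0},{"travel":[0.089,0.002,0],"twist":0}]'; python3 -c "
from h import *
to([.552,-.2555,.053],106)"
```

```text
time: 3.62
position: [0.5528, -0.2556, 0.0545]
tool_rot: [-1.417, 1.061, 1.409]
ft_force: [-0.3, -0.2, 0.2]
grip_width: 0.502
t 3.62 pos [ 0.5528 -0.2556  0.0545] F [-0.3 -0.2  0.2] T [ 0.05  0.04 -0.03] w 0.502 jaw 106.1
 travel [0.0015 0.0008 0.0003] q7 [-0.15  0.43  0.67  1.77 -0.3   1.05  2.48] twist [0.002]
```

```bash
python3 -m pendant '[{"travel":[0,0,0],"twist":0},{"travel":[0,0,0],"twist":0},{"travel":[0,0,0],"twist":0},{"travel":[0,0,0],"twist":0},{"travel":[0,0,0],"twist":0}]' -1 12; python3 -m pendant '[{"travel":[-0.02,0,0],"twist":0},{"travel":[-0.04,0,0],"twist":0},{"travel":[-0.06,0,0],"twist":0},{"travel":[-0.075,0,0],"twist":0},{"travel":[-0.075,0,0],"twist":0}]'
python3 - <<'E'
from h import *
s=ctrl.get_state(); im=ctrl.get_image('wrist'); save('w3',im); save('sc3',cv2.resize(ctrl.get_image('scene')[80:240,150:350],None,fx=4,fy=3.75))
import json; json.dump({k:np.array(v).tolist() for k,v in s.items()},open('s3.json','w'))
to([.552,-.2555,.053],106)
E
```

```text
time: 4.25
position: [0.5535, -0.2565, 0.055]
tool_rot: [-1.419, 1.061, 1.407]
ft_force: [2.6, -2.2, 2.1]
grip_width: 0.202
time: 4.88
position: [0.554, -0.2566, 0.1318]
tool_rot: [-1.421, 1.06, 1.405]
ft_force: [0.7, 0.2, -2.2]
grip_width: 0.201
t 4.97 pos [ 0.5528 -0.256   0.1298] F [ 0.4  0.3 -2.1] T [0.14 0.11 0.04] w 0.2 jaw 106.1
 travel [0.0768 0.001  0.001 ] q7 [-0.19  0.34  0.71  1.7  -0.24  1.18  2.43] twist [0.002]
```

View pics/w3.png

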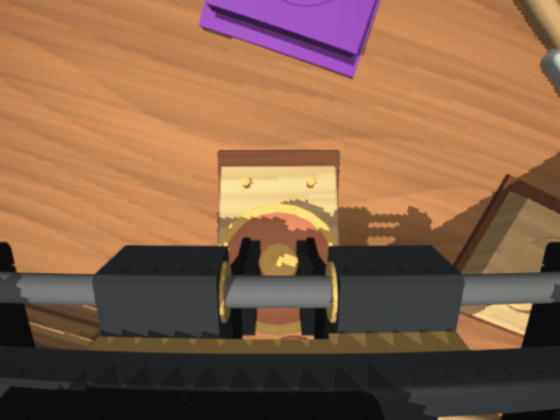

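View pics/sc3.png

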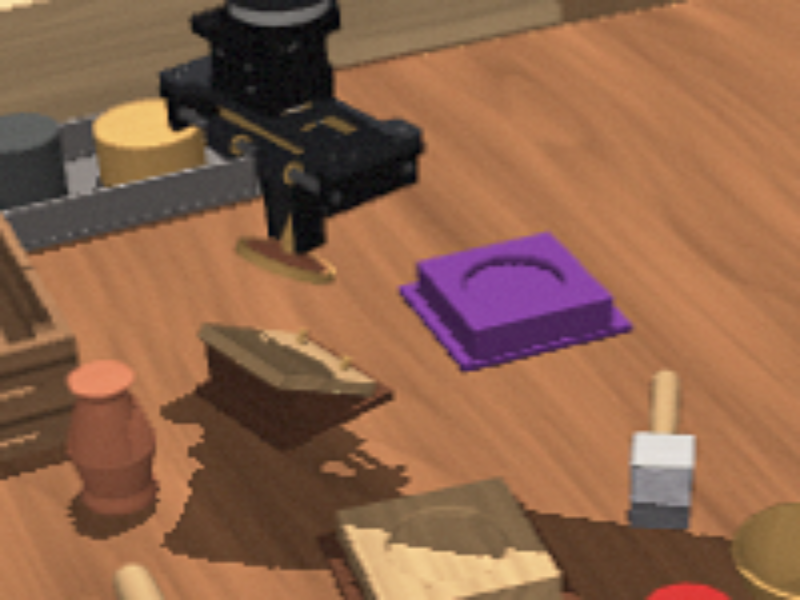

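Run:
```python
from h import *
import json; s=json.load(open('s3.json')); c=cam('wrist',s)
u=np.array([np.cos(np.radians(16)),np.sin(np.radians(16)),0]);v=np.array([-u[1],u[0],0]);z=np.array([0,0,1.])
im=cv2.imread('pics/w3.png')
big=cv2.resize(im[190:350,200:350],None,fx=5,fy=5,interpolation=cv2.INTER_CUBIC)
for tilt,col in ((30,(0,255,0)),(24,(255,0,0)),(18,(255,0,255))):
    t=np.radians(tilt);ax=-np.sin(t)*u+np.cos(t)*z; e=np.cos(t)*u+np.sin(t)*z
    # knob point invariant: the 24.. mid at grip
    t0=np.radians(30);ax0=-np.sin(t0)*u+np.cos(t0)*z
    O0=np.array(s['position'])+.0134*u-.015*z
    O=O0+.029*ax0-.029*ax
    a=np.linspace(0,2*np.pi,120)[:,None]
    P=O+.008*ax+.035*(np.cos(a)*e+np.sin(a)*v)
    p=((proj(c,P)-[200,190]+.5)*5).astype(int)
    cv2.polylines(big,[p.reshape(-1,1,2)],True,col,1)
cv2.imwrite('pics/w3o.png',big)
```

```text
(no output)
```

View pics/w3o.png

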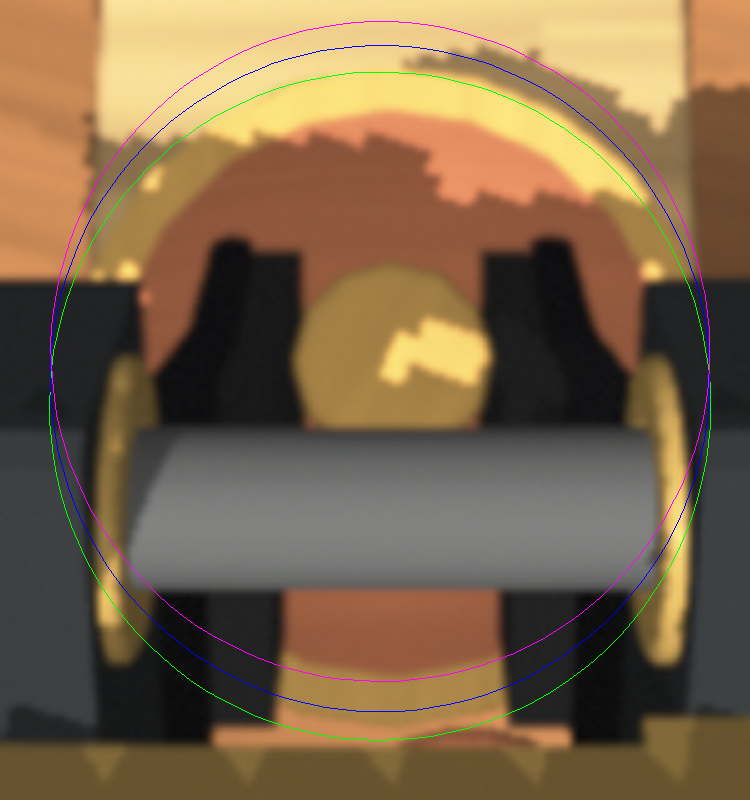

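Run:
```python
from h import *
import json; s=json.load(open('s3.json')); c=cam('wrist',s)
from scipy.optimize import least_squares
u=np.array([np.cos(np.radians(16)),np.sin(np.radians(16)),0]);v=np.array([-u[1],u[0],0]);z=np.array([0,0,1.])
pts=np.array([(385,70),(480,85),(250,95),(150,175),(640,190),(665,262),(100,265),(390,718),(290,710),(490,712)],float)/5+[200,190]-.5
def model(p):
    t=p[0];ax=-np.sin(t)*u+np.cos(t)*z; e=np.cos(t)*u+np.sin(t)*z
    O=np.array(s['position'])+p[1]*u+p[2]*z+p[3]*v
    a=np.linspace(0,2*np.pi,721)[:,None]
    return O,ax,proj(c,O+.008*ax+.035*(np.cos(a)*e+np.sin(a)*v))
def f(p):
    O,ax,P=model(p)
    d=np.linalg.norm(pts[:,None]-P[None],axis=2).min(1)
    k=proj(c,O+.040*ax)[0]-(np.array([392,360])/5+[200,190]-.5)
    return np.r_[d,k]
r=least_squares(f,[.45,.013,-.015,0],diff_step=1e-4,x_scale=[.1,.01,.01,.01]);print(np.degrees(r.x[0]),r.x[1:],r.fun.round(2))
```

```text
30.213802336734382 [ 0.01476813 -0.01975054  0.00072668] [ 0.47  0.17  1.47  0.34  0.7   2.76  1.29  0.88  0.55  1.29 -1.32  0.12]
```

```bash
python3 -c "
from h import *
to([.635,-.02,.18],106)"
```

```text
t 4.97 pos [ 0.5528 -0.256   0.1298] F [ 0.4  0.3 -2.1] T [0.14 0.11 0.04] w 0.2 jaw 106.1
 travel [-0.0504 -0.1447  0.2037] q7 [-0.19  0.34  0.71  1.7  -0.24  1.18  2.43] twist [0.002]
```

```bash
python3 -m pendant '[{"travel":[-0.04,0,0.01],"twist":0},{"travel":[-0.05,-0.02,0.05],"twist":0},{"travel":[-0.05,-0.05,0.1],"twist":0},{"travel":[-0.05,-0.08,0.14],"twist":0},{"travel":[-0.05,-0.11,0.18],"twist":0},{"travel":[-0.05,-0.145,0.204],"twist":0},{"travel":[-0.05,-0.145,0.204],"twist":0},{"travel":[-0.05,-0.145,0.204],"twist":0}]'
python3 - <<'E'
from h import *
s=ctrl.get_state(); im=ctrl.get_image('wrist'); save('w4',im)
import json; json.dump({k:np.array(v).tolist() for k,v in s.items()},open('s4.json','w'))
to([.552,-.2555,.053],106)
E
```

```text
time: 5.98
position: [0.6344, -0.0206, 0.1785]
tool_rot: [-1.417, 1.064, 1.409]
ft_force: [0.0, -0.8, -2.0]
grip_width: 0.2
t 6.03 pos [ 0.6343 -0.0214  0.1789] F [ 0.  -0.1 -1.6] T [ 0.05  0.08 -0.  ] w 0.203 jaw 106.0
 travel [ 0.1265  0.144  -0.2018] q7 [-0.49  0.34  0.61  1.57 -0.2   1.28  1.99] twist [0.0]
```

View pics/w4.png

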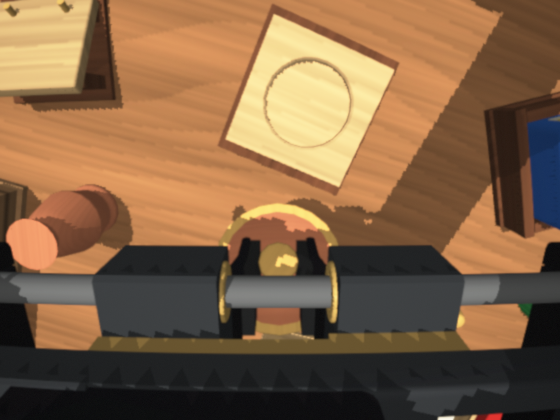

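Run:
```python
from h import *
import json; s=json.load(open('s4.json')); c=cam('wrist',s)
im=cv2.imread('pics/w4.png'); 
h=cv2.cvtColor(im,cv2.COLOR_BGR2HSV)
m=((h[...,2]>205)&(h[...,1]<140)).astype(np.uint8)*255; m=cv2.morphologyEx(m,cv2.MORPH_CLOSE,np.ones((5,5)))
cs,_=cv2.findContours(m[:210,200:410],cv2.RETR_EXTERNAL,cv2.CHAIN_APPROX_NONE)
k=max(cs,key=cv2.contourArea)+[200,0]
P=np.array([onz(c,x[0],.03)[:2] for x in k.astype(float)])
r=cv2.minAreaRect((P*1000).astype(np.float32));print(r)
ap=cv2.approxPolyDP(k,8,True)[:,0];print(ap.tolist(),np.mean([onz(c,x,.03) for x in ap.astype(float)],0))
big=cv2.resize(im[0:200,210:410],None,fx=4,fy=4,interpolation=cv2.INTER_CUBIC)
cv2.imwrite('pics/w4c.png',big[:600])
for ctr in ((.5535,-.0175),(r[0][0]/1000,r[0][1]/1000)):
    a=np.linspace(0,6.283,100)
    p=((proj(c,np.c_[ctr[0]+.037*np.cos(a),ctr[1]+.037*np.sin(a),0*a+.03])-[210,0]+.5)*4).astype(int)
    cv2.polylines(big,[p.reshape(-1,1,2)],True,(0,0,255) if ctr[0]==.5535 else (0,255,0),1)
cv2.imwrite('pics/w4o.png',big[:600])
```

```text
((555.6009521484375, -15.942214965820312), (110.37036895751953, 110.18216705322266), 83.20479583740234)
[[274, 14], [226, 139], [338, 186], [393, 69]] [ 0.55549929 -0.01591815  0.03      ]
```

View pics/w4o.png

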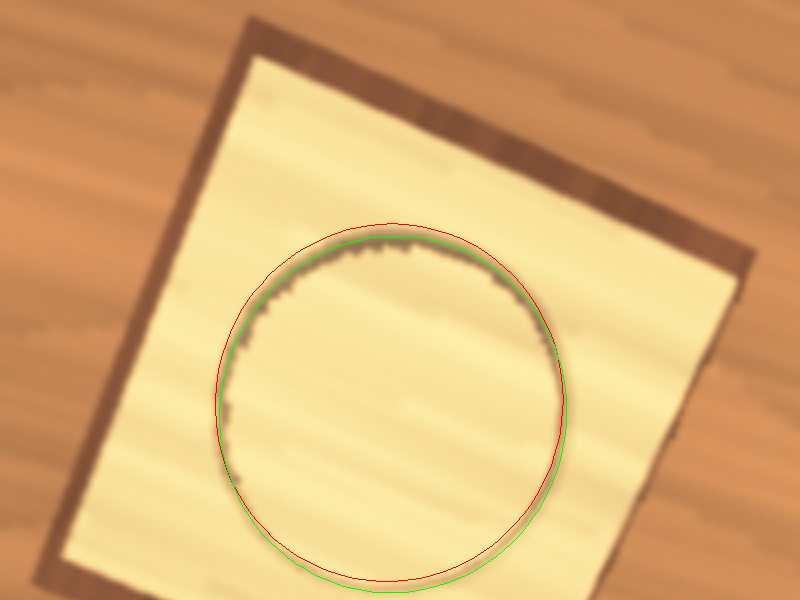

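```bash
python3 -c "
from h import *
to([.5402,-.0207,.075],106)"
```

```text
t 6.03 pos [ 0.6343 -0.0214  0.1789] F [ 0.  -0.1 -1.6] T [ 0.05  0.08 -0.  ] w 0.203 jaw 106.0
 travel [0.1036 0.0906 0.0271] q7 [-0.49  0.34  0.61  1.57 -0.2   1.28  1.99] twist [0.0]
```

```bash
python3 -m pendant '[{"travel":[0.02,0.045,0.014],"twist":0},{"travel":[0.05,0.0906,0.0271],"twist":0},{"travel":[0.08,0.0906,0.0271],"twist":0},{"travel":[0.1036,0.0906,0.0271],"twist":0},{"travel":[0.1036,0.0906,0.0271],"twist":0},{"travel":[0.1036,0.0906,0.0271],"twist":0},{"travel":[0.1036,0.0906,0.0271],"twist":0}]'
python3 - <<'E'
from h import *
s=ctrl.get_state(); im=ctrl.get_image('wrist'); save('w5',cv2.resize(im[130:330,150:420],None,fx=2.9,fy=2.9,interpolation=cv2.INTER_CUBIC))
to([.5402,-.0207,.060],106)
E
```

```text
time: 6.9
position: [0.5411, -0.0211, 0.0762]
tool_rot: [-1.417, 1.063, 1.405]
ft_force: [0.5, 0.1, -1.7]
grip_width: 0.204
t 6.95 pos [ 0.541  -0.0209  0.076 ] F [ 0.2  0.3 -1.3] T [0.06 0.05 0.  ] w 0.203 jaw 106.0
 travel [0.016  0.0008 0.0005] q7 [-0.55  0.23  0.61  1.92 -0.15  1.03  1.97] twist [-0.0]
```

View pics/w5.png

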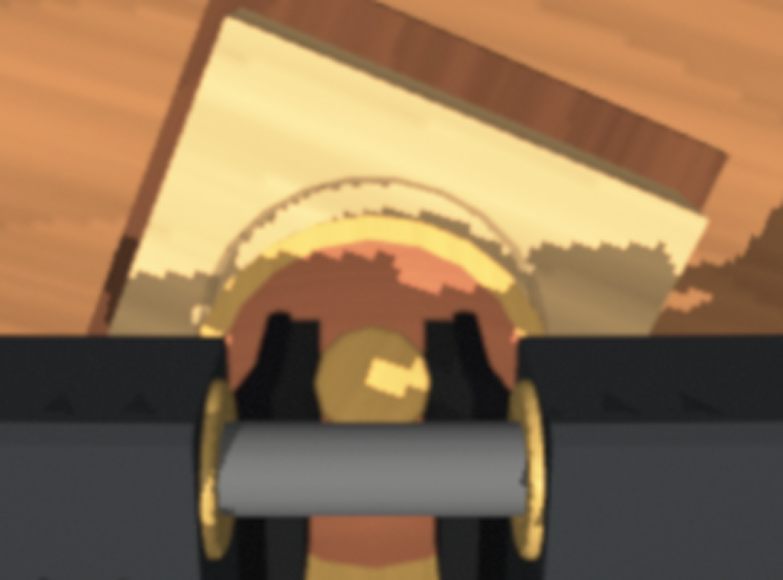

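Run:
```python
from h import *
s=ctrl.get_state(); c=cam('wrist',s); u=np.array([.9613,.2756,0]);v=np.array([-.2756,.9613,0])
C=np.array([.5548,-.0165,0])
px=lambda x,y:(150+x/2.9-.3,130+y/2.9-.3)
print('pocket edge',(onz(c,px(372,178),.03)-C)@u)
for z in (.046,.049,.052): print('rim top',z,(onz(c,px(375,215),z)-C)@u)
a=onz(c,px(205,320),.03);b=onz(c,px(545,300),.03);print((a-C)@u,(a-C)@v,(b-C)@u,(b-C)@v)
print((np.array(s['position'])-C)@u,(np.array(s['position'])-C)@v)
```

```text
pocket edge -0.03770545442993524
rim top 0.046 -0.03425332682784814
rim top 0.049 -0.035112433681434865
rim top 0.052 -0.03597154053502159
-0.005781130216530557 -0.035673851497738995 -0.010602542495775717 0.038188025595764445
-0.014512010282333987 -0.00045349660451499856
```

```bash
python3 -m pendant '[{"travel":[0.006,0,0.0012],"twist":0},{"travel":[0.012,0,0.0015],"twist":0},{"travel":[0.016,0,0.0015],"twist":0},{"travel":[0.016,0,0.0015],"twist":0}]';  python3 -m pendant '[{"travel":[0.002,0,0],"twist":0},{"travel":[0.004,0,0],"twist":0},{"travel":[0.004,0,0],"twist":0}]'
```

```text
time: 7.45
position: [0.5402, -0.0196, 0.0595]
tool_rot: [-1.417, 1.064, 1.407]
ft_force: [-0.9, -0.1, -1.3]
grip_width: 0.204
time: 7.82
position: [0.5404, -0.0196, 0.0554]
tool_rot: [-1.417, 1.064, 1.406]
ft_force: [-0.1, 0.2, -2.3]
grip_width: 0.203
```

```bash
python3 -m pendant '[{"travel":[0.002,0,0],"twist":0},{"travel":[0.003,0,0],"twist":0},{"travel":[0.003,0,0],"twist":0}]'
python3 - <<'E'
from h import *
s=ctrl.get_state(); im=ctrl.get_image('wrist'); save('w6',cv2.resize(im[130:330,150:420],None,fx=2.9,fy=2.9,interpolation=cv2.INTER_CUBIC))
to([.5402,-.0207,.060],106)
E
```

```text
time: 8.2
position: [0.5418, -0.0194, 0.0535]
tool_rot: [-1.418, 1.062, 1.404]
ft_force: [1.4, 0.3, 5.9]
grip_width: 0.204
t 8.25 pos [ 0.5418 -0.0194  0.0535] F [1.2 0.5 5.4] T [ 0.13 -0.16  0.04] w 0.196 jaw 106.0
 travel [-0.0065  0.0019 -0.0008] q7 [-0.54  0.27  0.6   1.93 -0.18  0.99  1.98] twist [-0.0]
```

View pics/w6.png

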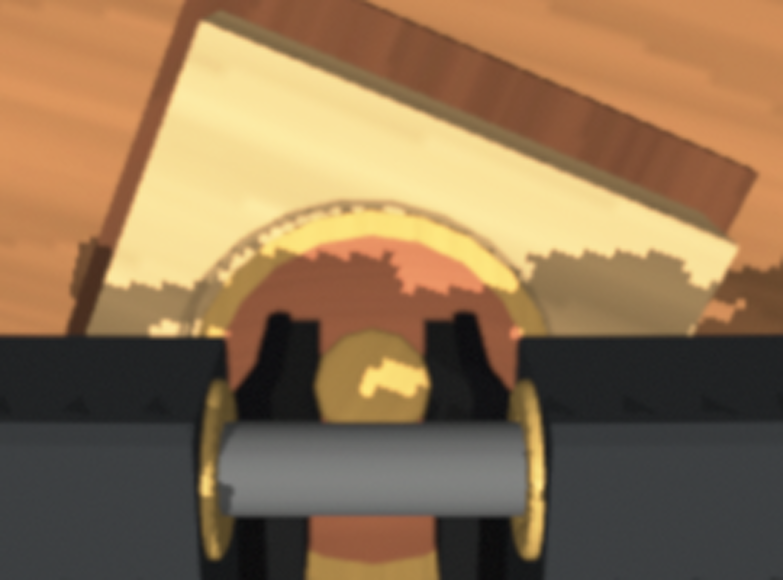

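```bash
python3 -m pendant '[{"travel":[0.001,-0.002,0],"twist":0},{"travel":[0.002,-0.004,0],"twist":0},{"travel":[0.0035,-0.006,0],"twist":0},{"travel":[0.005,-0.0075,0],"twist":0},{"travel":[0.0065,-0.009,0],"twist":0},{"travel":[0.008,-0.0102,0],"twist":0},{"travel":[0.008,-0.0102,0],"twist":0}]'
python3 - <<'E'
from h import *
s=ctrl.get_state(); im=ctrl.get_image('wrist'); save('w7',cv2.resize(im[130:330,150:420],None,fx=2.9,fy=2.9,interpolation=cv2.INTER_CUBIC))
to([.5548,-.0165,.0434],106)
E
```

```text
time: 9.12
position: [0.5527, -0.0164, 0.046]
tool_rot: [-1.419, 1.061, 1.403]
ft_force: [2.5, -0.0, 4.7]
grip_width: 0.201
t 9.18 pos [ 0.5524 -0.0165  0.0459] F [2.9 1.3 5. ] T [ 0.3  -0.62 -0.02] w 0.201 jaw 106.0
 travel [ 0.0025 -0.0022 -0.0006] q7 [-0.54  0.3   0.59  1.92 -0.2   0.98  1.99] twist [-0.0]
```

View pics/w7.png

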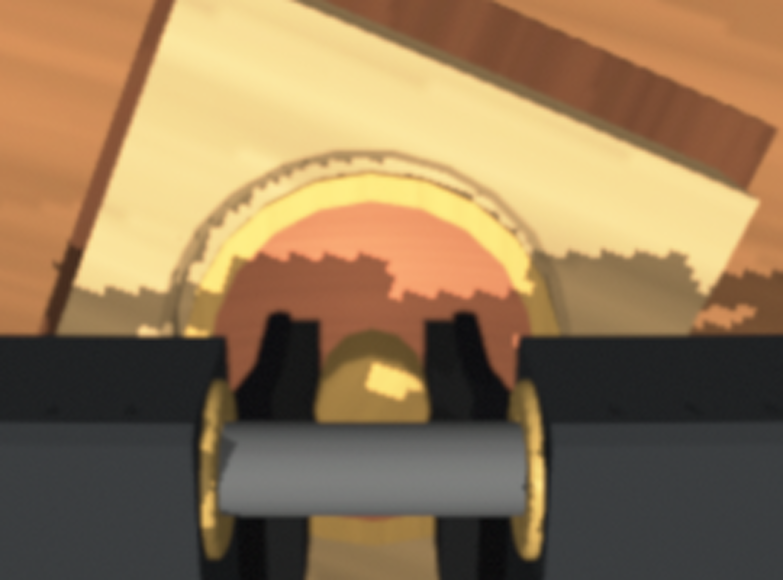

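```bash
python3 -m pendant '[{"travel":[0.0015,-0.0007,0],"twist":0},{"travel":[0.003,-0.0013,0],"twist":0},{"travel":[0.0045,-0.0018,0],"twist":0},{"travel":[0.006,-0.002,0],"twist":0},{"travel":[0.006,-0.002,0],"twist":0}]'
python3 - <<'E'
from h import *
s=ctrl.get_state(); im=ctrl.get_image('wrist'); save('w8',cv2.resize(im[130:330,150:420],None,fx=2.9,fy=2.9,interpolation=cv2.INTER_CUBIC))
to([.5548,-.0165,.0434],106)
E
```

```text
time: 9.8
position: [0.5541, -0.0163, 0.0396]
tool_rot: [-1.419, 1.062, 1.403]
ft_force: [4.2, -0.3, 2.5]
grip_width: 0.205
t 9.85 pos [ 0.5541 -0.0163  0.0397] F [ 3.9 -0.3  1.4] T [ 0.05 -0.57 -0.02] w 0.201 jaw 106.0
 travel [-0.0037 -0.0006 -0.0004] q7 [-0.53  0.31  0.59  1.91 -0.2   0.97  2.  ] twist [-0.0]
```

View pics/w8.png

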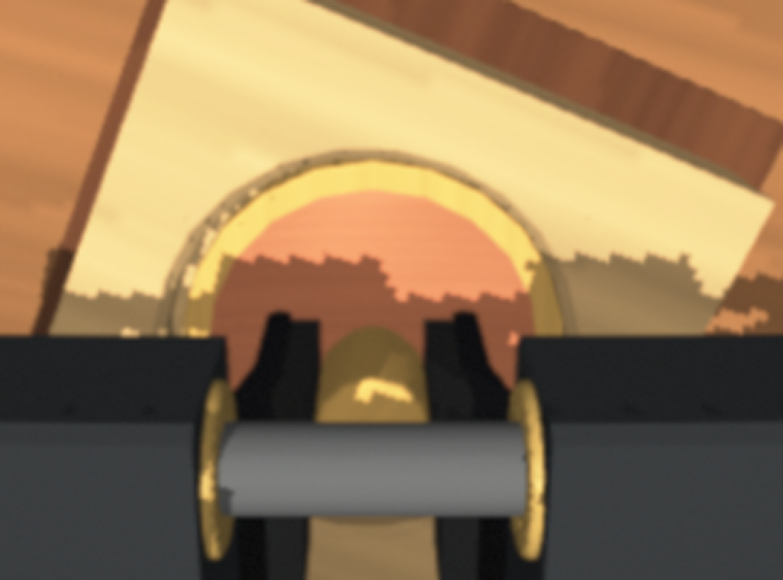

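```bash
python3 -m pendant '[{"travel":[0.001,-0.0005,0],"twist":0},{"travel":[0.002,-0.001,0],"twist":0},{"travel":[0.003,-0.001,0],"twist":0},{"travel":[0.003,-0.001,0],"twist":0}]'
python3 - <<'E'
from h import *
s=ctrl.get_state(); im=ctrl.get_image('wrist'); save('w9',cv2.resize(im[130:330,150:420],None,fx=2.9,fy=2.9,interpolation=cv2.INTER_CUBIC))
to([.5548,-.0165,.0434],106)
E
```

```text
time: 10.35
position: [0.5548, -0.0162, 0.038]
tool_rot: [-1.418, 1.062, 1.404]
ft_force: [-3.1, -0.0, 15.1]
grip_width: 0.203
t 10.4 pos [ 0.5548 -0.0162  0.038 ] F [-2.1  0.2 14.7] T [0.16 0.53 0.01] w 0.201 jaw 106.0
 travel [-0.0054  0.0001 -0.0003] q7 [-0.53  0.32  0.59  1.91 -0.21  0.96  2.  ] twist [-0.001]
```

View pics/w9.png

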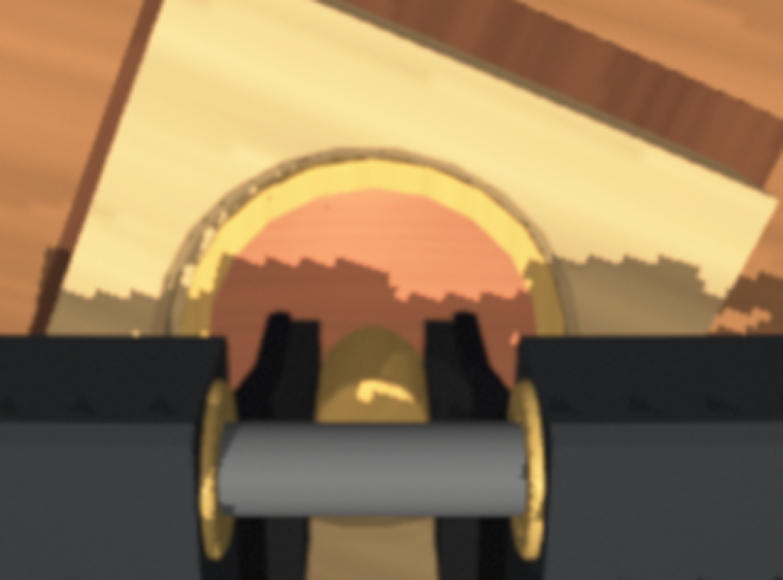

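```bash
python3 -m pendant '[{"travel":[-0.003,0,0],"twist":0},{"travel":[-0.003,0,0],"twist":0},{"travel":[-0.003,0,0],"twist":0},{"travel":[-0.03,0,0],"twist":0},{"travel":[-0.07,0,0],"twist":0},{"travel":[-0.11,0,0],"twist":0},{"travel":[-0.12,-0.05,0],"twist":0},{"travel":[-0.12,-0.08,0],"twist":0},{"travel":[-0.12,-0.08,0],"twist":0}]' 0
python3 - <<'E'
from h import *
import json
s=ctrl.get_state(); im=ctrl.get_image('wrist'); save('w10',im)
json.dump({k:np.array(v).tolist() for k,v in s.items()},open('s10.json','w'))
to([.5548,-.0165,.0434],106)
E
```

```text
time: 11.52
position: [0.6317, 0.0074, 0.1574]
tool_rot: [-1.419, 1.062, 1.406]
ft_force: [-0.9, -0.2, -0.0]
grip_width: 0.499
t 11.57 pos [0.6304 0.0063 0.1573] F [-1.3 -0.1 -0.8] T [0.   0.02 0.05] w 0.499 jaw 106.0
 travel [ 0.1136  0.0794 -0.0005] q7 [-0.54  0.35  0.6   1.61 -0.2   1.24  1.95] twist [0.0]
```

View pics/w10.png

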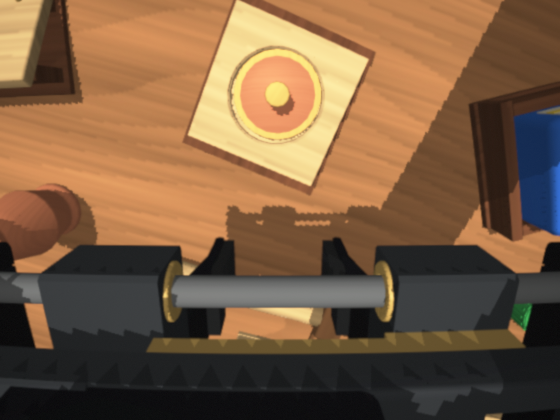

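Run:
```python
from h import *
import json; s=json.load(open('s10.json')); c=cam('wrist',s)
im=cv2.imread('pics/w10.png')
cv2.imwrite('pics/w10c.png',cv2.resize(im[30:160,210:345],None,fx=4.6,fy=4.6,interpolation=cv2.INTER_CUBIC))
h=cv2.cvtColor(im,cv2.COLOR_BGR2HSV)
print(h[95,250],h[52,280],h[30,270],h[95,277])
```

```text
[ 12 138 246] [ 25 123 253] [ 23  96 250] [ 24 129 252]
```

View pics/w10c.png

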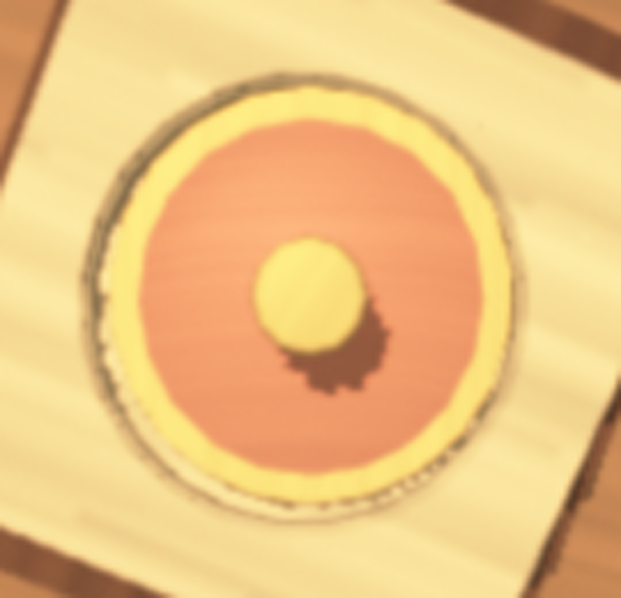

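Run:
```python
from h import *
import json; s=json.load(open('s10.json')); c=cam('wrist',s)
px=lambda x,y:(210+x/4.6-.4,30+y/4.6-.4)
L=[onz(c,px(*q),.030) for q in ((110,295),(512,295),(311,85),(311,505))]
print(np.round(L,4)); ctr=(L[0]+L[1])/2; ctr2=(L[2]+L[3])/2; print(ctr,ctr2,np.linalg.norm(L[0]-L[1]),np.linalg.norm(L[2]-L[3]))
P=[onz(c,px(*q),.030) for q in ((85,295),(525,295),(311,70),(311,522))]
print('pocket',(P[0]+P[1])/2,(P[2]+P[3])/2,np.linalg.norm(P[0]-P[1]),np.linalg.norm(P[2]-P[3]))
C=ctr2; k=onz(c,px(310,296),.062); print('knob',k,'tilt deg',np.degrees((k-C)[:2]/.032))
```

```text
[[ 0.5623 -0.0484  0.03  ]
 [ 0.5432  0.0178  0.03  ]
 [ 0.5202 -0.0247  0.03  ]
 [ 0.5872 -0.0053  0.03  ]]
[ 0.5527543 -0.0152571  0.03     ] [ 0.55369061 -0.01496852  0.03      ] 0.06891357098998609 0.06981649201823005
pocket [ 0.5530234  -0.01625672  0.03      ] [ 0.55398545 -0.01488335  0.03      ] 0.07544669405620404 0.07517860985384732
knob [ 0.55377973 -0.0149094   0.062     ] tilt deg [0.15956431 0.10585322]
```

Run:
```python
from h import *
to([.53,.215,.24],60)
t=cv2.imread('pics/top0.png'); ct=cam('top');cs=cam('scene')
h=cv2.cvtColor(t,cv2.COLOR_BGR2HSV).astype(int)
m=(((h[...,0]<6)|(h[...,0]>170))&(h[...,1]>170)).astype(np.uint8)
k,l,st,ce=cv2.connectedComponentsWithStats(m)
for i in range(1,k):
    if st[i,4]>30: print(st[i],ce[i],onz(ct,ce[i],.156))
```

```text
t 11.57 pos [0.6304 0.0063 0.1573] F [-1.3 -0.1 -0.8] T [0.   0.02 0.05] w 0.499 jaw 106.0
 travel [-0.084   0.0386  0.2278] q7 [-0.54  0.35  0.6   1.61 -0.2   1.24  1.95] twist [0.803]
[198 101  15  26 346] [204.84682081 113.76878613] [0.81057415 0.28597214 0.156     ]
[213 204  17  17 193] [220.96891192 212.09326425] [0.53048925 0.22923825 0.156     ]
```

```bash
python3 -m pendant '[{"travel":[-0.045,0.0,0.02],"twist":0.1},{"travel":[-0.084,0.01,0.06],"twist":0.25},{"travel":[-0.084,0.02,0.115],"twist":0.4},{"travel":[-0.084,0.03,0.17],"twist":0.55},{"travel":[-0.084,0.0386,0.2278],"twist":0.7},{"travel":[-0.084,0.0386,0.2278],"twist":0.803},{"travel":[-0.084,0.0386,0.2278],"twist":0.803},{"travel":[-0.084,0.0386,0.2278],"twist":0.803}]' 1 40
python3 - <<'E'
from h import *
import json
s=ctrl.get_state(); im=ctrl.get_image('wrist'); save('w11',im)
json.dump({k:np.array(v).tolist() for k,v in s.items()},open('s11.json','w'))
c=cam('wrist',s); print(proj(c,[[.5305,.229,.158],[.528,.2306,.158]]))
to([.528,.2306,.124],60)
E
```

```text
time: 12.58
position: [0.5301, 0.2132, 0.2398]
tool_rot: [-0.82, 1.411, 0.81]
ft_force: [0.4, -0.8, -0.8]
grip_width: 0.997
[[296.01731511 201.41212236]
 [296.26799041 197.41114302]]
t 12.62 pos [0.5302 0.2133 0.2399] F [ 0.2  0.1 -0.6] T [-0.04  0.02  0.03] w 1.0 jaw 59.9
 travel [0.1158 0.0113 0.014 ] q7 [-0.97  0.15  0.6   1.65 -0.08  1.36  0.69] twist [-0.001]
```

View pics/w11.png

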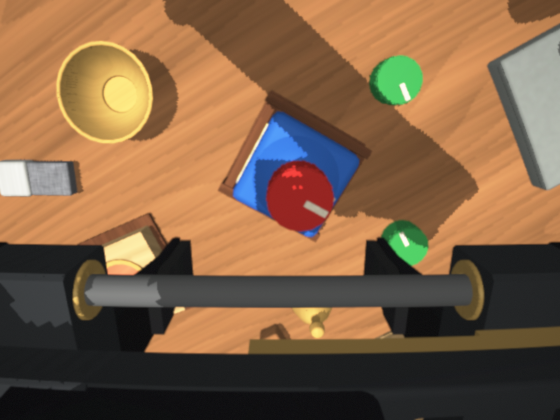

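Run:
```python
from h import *
import json; s=json.load(open('s11.json')); c=cam('wrist',s)
im=cv2.imread('pics/w11.png');h=cv2.cvtColor(im,cv2.COLOR_BGR2HSV).astype(int)
m=(((h[...,0]<6)|(h[...,0]>172))&(h[...,1]>170)).astype(np.uint8)*255; m[:140]=0;m[245:]=0
m=cv2.morphologyEx(m,cv2.MORPH_CLOSE,np.ones((15,15)))
cs,_=cv2.findContours(m,cv2.RETR_EXTERNAL,cv2.CHAIN_APPROX_NONE);k=max(cs,key=cv2.contourArea)
print(cv2.minEnclosingCircle(k),cv2.boundingRect(k))
e=cv2.fitEllipse(k);print(e)
P=np.array([onz(c,x[0],.158)[:2] for x in k.astype(float)])
print(cv2.minEnclosingCircle((P*1000).astype(np.float32)))
cv2.imwrite('pics/w11c.png',cv2.resize(im[80:250,210:380],None,fx=3.5,fy=3.5,interpolation=cv2.INTER_CUBIC))
# jug mark direction: cap mark
a=onz(c,(301,195),.158);b=onz(c,(326,214),.158);print('mark dir deg',np.degrees(np.arctan2(*(b-a)[1::-1])))
```

```text
((299.396240234375, 195.5806884765625), 34.69904327392578) (267, 162, 66, 69)
((299.2122497558594, 195.96200561523438), (64.72921752929688, 68.1761245727539), 170.58251953125)
((528.4374389648438, 232.6749725341797), 25.519622802734375)
mark dir deg 22.33403234010424
```

View pics/w11c.png

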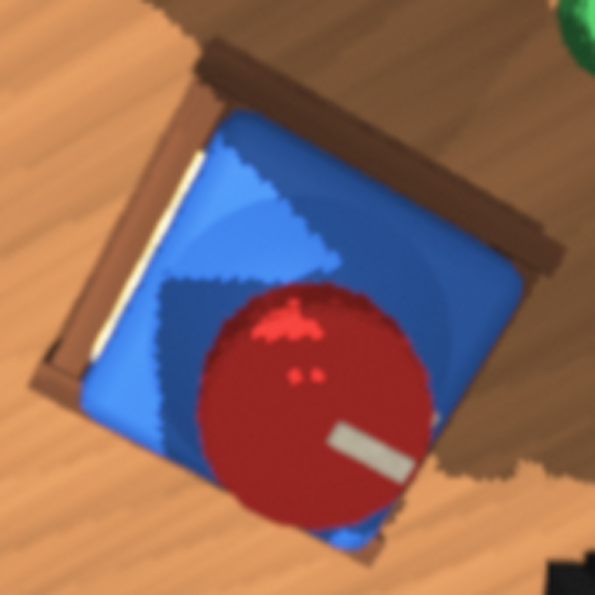

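Run:
```python
from h import *
import json; s=json.load(open('s11.json')); c=cam('wrist',s)
print(onz(c,(300,197.5),.158)); to([.529,.2317,.124],60)
```

```text
[0.52938752 0.23287703 0.158     ]
t 12.62 pos [0.5302 0.2133 0.2399] F [ 0.2  0.1 -0.6] T [-0.04  0.02  0.03] w 1.0 jaw 59.9
 travel [0.1158 0.011  0.0155] q7 [-0.97  0.15  0.6   1.65 -0.08  1.36  0.69] twist [-0.001]
```

```bash
python3 -m pendant '[{"travel":[0.03,0.011,0.0155],"twist":0},{"travel":[0.06,0.011,0.0155],"twist":0},{"travel":[0.09,0.011,0.0155],"twist":0},{"travel":[0.11,0.011,0.0155],"twist":0},{"travel":[0.116,0.011,0.0155],"twist":0},{"travel":[0.116,0.011,0.0155],"twist":0}]'; python3 -c "
from h import *
to([.529,.2317,.124],60)"
```

```text
time: 13.38
position: [0.5293, 0.2311, 0.1239]
tool_rot: [-0.819, 1.411, 0.809]
ft_force: [-0.3, 0.1, -0.6]
grip_width: 0.998
t 13.38 pos [0.5293 0.2311 0.1239] F [-0.3  0.1 -0.6] T [-0.05  0.03  0.01] w 0.998 jaw 59.9
 travel [-0.0001  0.0006  0.0003] q7 [-0.96  0.26  0.57  1.78 -0.15  1.14  0.71] twist [-0.002]
```

```bash
python3 -m pendant '[{"travel":[0,0,0],"twist":0},{"travel":[0,0,0],"twist":0},{"travel":[0,0,0],"twist":0},{"travel":[0,0,0],"twist":0},{"travel":[0,0,0],"twist":0}]' -1 40
python3 - <<'E'
from h import *
im=ctrl.get_image('wrist'); save('w12',cv2.resize(im[130:330,150:420],None,fx=2.9,fy=2.9,interpolation=cv2.INTER_CUBIC))
to([.529,.2317,.124],60)
E
```

```text
time: 14.0
position: [0.5295, 0.2314, 0.1241]
tool_rot: [-0.819, 1.41, 0.809]
ft_force: [-0.6, -0.1, 0.2]
grip_width: 0.545
t 14.05 pos [0.5295 0.2314 0.1241] F [ 1.3 -0.7  0.5] T [ 0.11 -0.09 -0.01] w 0.545 jaw 59.9
 travel [ 0.0001  0.0006 -0.    ] q7 [-0.96  0.26  0.57  1.78 -0.15  1.14  0.71] twist [-0.002]
```

View pics/w12.png

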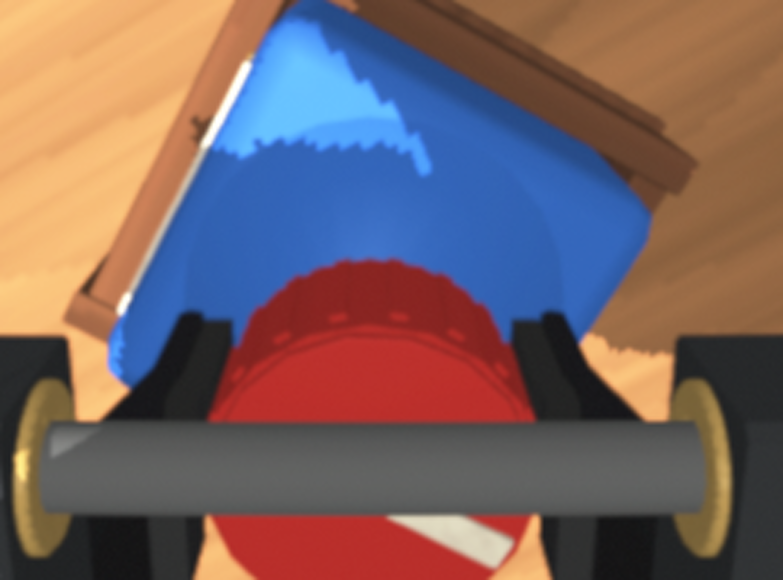

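```bash
python3 -m pendant '[{"travel":[0.003,0,0],"twist":0},{"travel":[0.005,0,0],"twist":0},{"travel":[0.0065,0,0],"twist":0},{"travel":[0.0065,0,0],"twist":0}]';python3 -c "
from h import *
to([.5295,.2314,.1175],60)"
```

```text
time: 14.55
position: [0.5296, 0.2315, 0.1187]
tool_rot: [-0.818, 1.41, 0.809]
ft_force: [-2.7, -1.5, 9.1]
grip_width: 0.544
t 14.55 pos [0.5296 0.2315 0.1187] F [-2.7 -1.5  9.1] T [-0.27  0.65  0.01] w 0.544 jaw 59.9
 travel [ 0.0012  0.     -0.0001] q7 [-0.95  0.26  0.57  1.78 -0.15  1.13  0.71] twist [-0.002]
```

```bash
python3 -m pendant '[{"travel":[0.0013,0,0],"twist":0},{"travel":[0.0013,0,0],"twist":-0.1},{"travel":[0.0013,0,0],"twist":-0.22},{"travel":[0.0013,0,0],"twist":-0.34},{"travel":[0.0013,0,0],"twist":-0.46},{"travel":[0.0013,0,0],"twist":-0.58},{"travel":[0.0013,0,0],"twist":-0.7},{"travel":[0.0013,0,0],"twist":-0.7}]';python3 -c "
from h import *
to([.5295,.2314,.1175],123)"
```

```text
time: 15.55
position: [0.5305, 0.2315, 0.1189]
tool_rot: [-1.342, 1.118, 1.331]
ft_force: [-1.7, -1.3, 8.2]
grip_width: 0.543
t 15.55 pos [0.5305 0.2315 0.1189] F [-1.7 -1.3  8.2] T [-0.23  0.39  0.05] w 0.543 jaw 100.0
 travel [0.0014 0.001  0.0001] q7 [-0.87  0.25  0.48  1.78 -0.12  1.13  1.39] twist [-0.401]
```

```bash
python3 -m pendant '[{"travel":[0,0,0],"twist":-0.1},{"travel":[0,0,0],"twist":-0.2},{"travel":[0,0,0],"twist":-0.3},{"travel":[0,0,0],"twist":-0.37},{"travel":[0,0,0],"twist":-0.4},{"travel":[0,0,0],"twist":-0.42},{"travel":[0,0,0],"twist":-0.42}]';python3 - <<'E'
from h import *
im=ctrl.get_image('wrist'); save('w13',cv2.resize(im[130:330,150:420],None,fx=2.9,fy=2.9,interpolation=cv2.INTER_CUBIC))
to([.5295,.2314,.1175],123)
E
```

```text
time: 16.42
position: [0.5303, 0.2295, 0.1199]
tool_rot: [-1.637, 0.869, 1.626]
ft_force: [-3.9, -3.7, 9.4]
grip_width: 0.543
t 16.48 pos [0.5302 0.2295 0.1199] F [-4.8 -5.6  9.3] T [-0.84  1.02 -0.31] w 0.546 jaw 124.0
 travel [ 0.0024 -0.0004  0.002 ] q7 [-0.83  0.25  0.42  1.78 -0.11  1.13  1.79] twist [0.017]
```

View pics/w13.png

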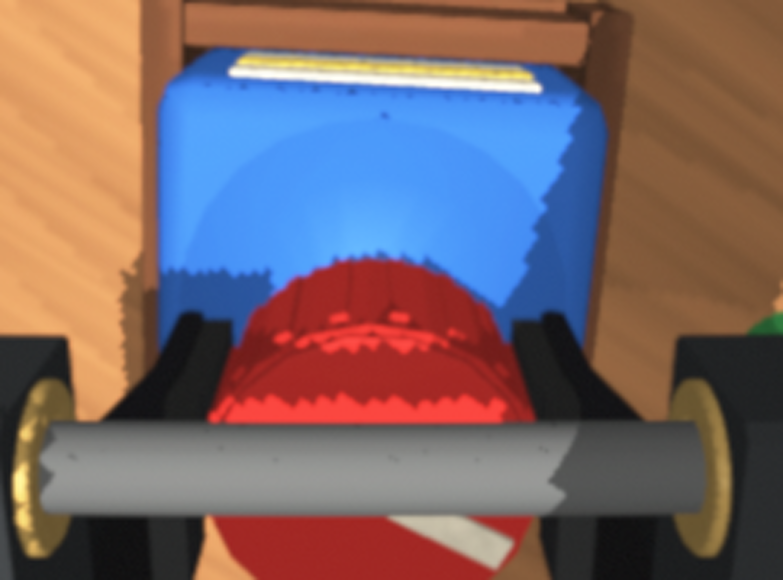

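```bash
python3 -m pendant '[{"travel":[0,0,0],"twist":0},{"travel":[-0.002,0,0],"twist":0},{"travel":[-0.005,0,0],"twist":0},{"travel":[-0.009,0,0],"twist":0},{"travel":[-0.013,0,0],"twist":0}]';python3 -c "
from h import *
to([.5295,.2314,.204],123)"
```

```text
time: 17.1
position: [0.5297, 0.2292, 0.1321]
tool_rot: [-1.637, 0.871, 1.626]
ft_force: [0.6, -1.9, -5.4]
grip_width: 0.545
t 17.1 pos [0.5297 0.2292 0.1321] F [ 0.6 -1.9 -5.4] T [-0.03 -0.07 -0.13] w 0.545 jaw 124.0
 travel [-0.0719 -0.0011  0.0015] q7 [-0.83  0.24  0.43  1.77 -0.1   1.16  1.79] twist [0.017]
```

Run:
```python
from h import *
im=ctrl.get_image('wrist'); save('w14',cv2.resize(im[130:330,150:420],None,fx=2.9,fy=2.9,interpolation=cv2.INTER_CUBIC))
im=ctrl.get_image('scene'); save('sc14',cv2.resize(im[170:330,250:420],None,fx=3.6,fy=3.6,interpolation=cv2.INTER_CUBIC))
to([.5295,.2314,.204],123)
```

```text
t 17.2 pos [0.5299 0.2293 0.1333] F [-1.7 -2.  -0.8] T [-0.28  0.41 -0.09] w 0.546 jaw 124.0
 travel [-0.0707 -0.0009  0.0015] q7 [-0.83  0.24  0.43  1.77 -0.1   1.16  1.79] twist [0.017]
```

View pics/w14.png

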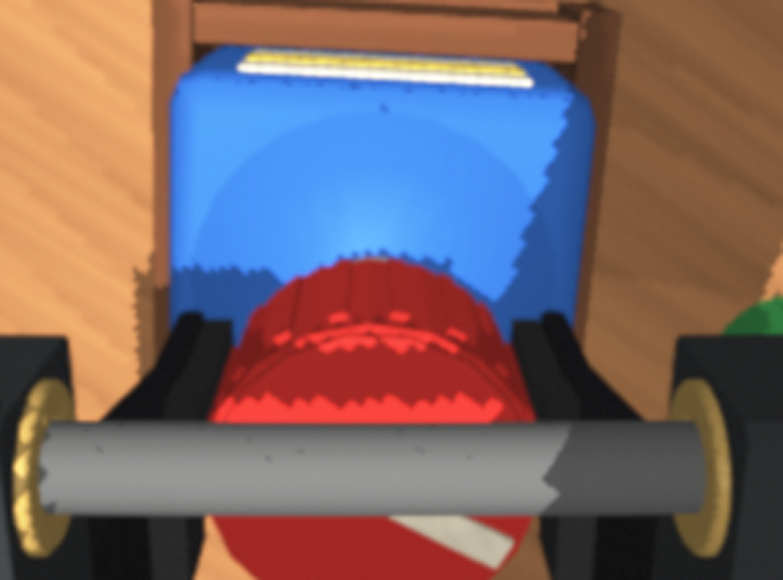

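View pics/sc14.png

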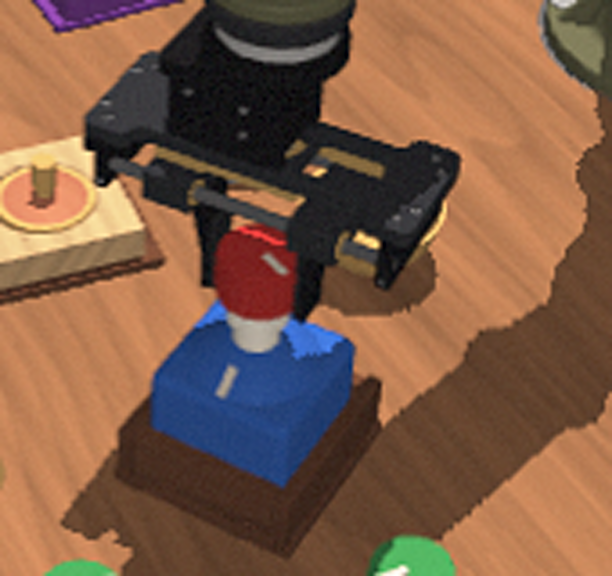

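```bash
python3 -m pendant '[{"travel":[-0.008,0,0],"twist":0},{"travel":[-0.018,0,0],"twist":0},{"travel":[-0.03,0,0],"twist":0},{"travel":[-0.045,0,0],"twist":0},{"travel":[-0.06,0,0],"twist":0},{"travel":[-0.0705,0,0],"twist":0},{"travel":[-0.0705,0,0],"twist":0},{"travel":[-0.0705,0,0],"twist":0},{"travel":[-0.0705,0,0],"twist":0}]';python3 - <<'E'
from h import *
import json
s=ctrl.get_state();json.dump({k:np.array(v).tolist() for k,v in s.items()},open('s15.json','w'))
im=ctrl.get_image('wrist'); save('w15',im)
im=ctrl.get_image('scene'); save('sc15',im);save('sc15c',cv2.resize(im[130:330,200:420],None,fx=3,fy=3,interpolation=cv2.INTER_CUBIC))
save('t15',ctrl.get_image('top'))
to([.5295,.2314,.204],123)
E
```

```text
time: 18.32
position: [0.5292, 0.2294, 0.203]
tool_rot: [-1.637, 0.871, 1.627]
ft_force: [-0.8, 0.2, 0.5]
grip_width: 0.546
t 18.48 pos [0.5294 0.2295 0.2033] F [ 0.4  0.2 -1.1] T [0.06 0.05 0.03] w 0.547 jaw 124.0
 travel [-0.0007 -0.0012  0.0016] q7 [-0.84  0.18  0.43  1.68 -0.07  1.3   1.77] twist [0.017]
```

View pics/w15.png

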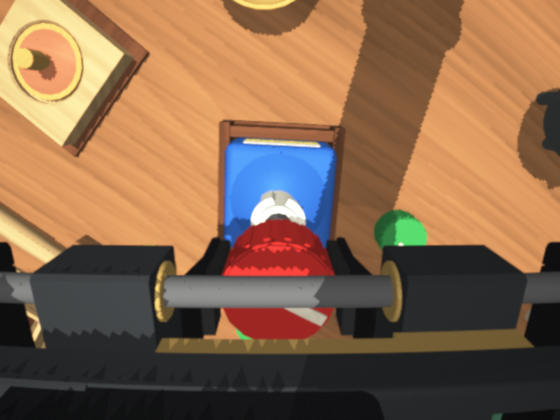

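View pics/sc15c.png

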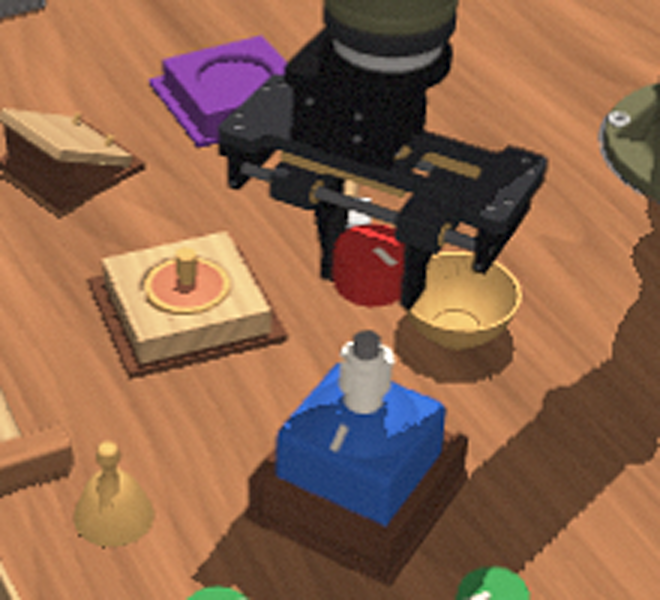

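View pics/t15.png

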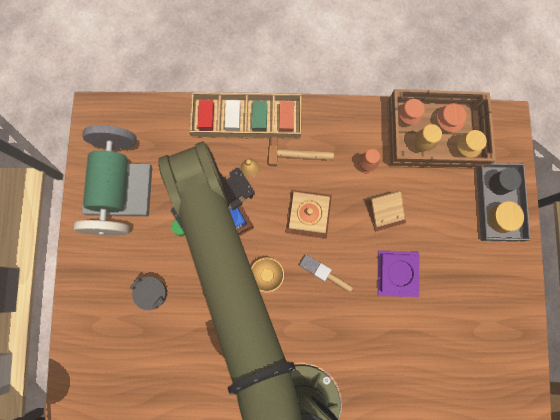

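```bash
python3 -m pendant '[{"travel":[0,0,0],"twist":0},{"travel":[0,0,0],"twist":0},{"travel":[0,0,0],"twist":0},{"travel":[0,0,0],"twist":0}]' && python3 -c "
from h import *
to([.5295,.2314,.204],123); print(np.abs(ctrl.get_state()['qd']).max()); print(ctrl.close_job())"
```

```text
time: 18.98
position: [0.5294, 0.2295, 0.2033]
tool_rot: [-1.637, 0.871, 1.627]
ft_force: [-0.0, -1.0, -1.2]
grip_width: 0.546
t 18.98 pos [0.5294 0.2295 0.2033] F [-0.  -1.  -1.2] T [0.1  0.08 0.02] w 0.546 jaw 124.0
 travel [-0.0007 -0.0011  0.0015] q7 [-0.84  0.18  0.43  1.68 -0.07  1.3   1.77] twist [0.017]
0.0012441132645000835
the job is handed in; nothing more can be done
None
```

The lid is seated in the pale polishing block and released, and the jug is open with the red cap still in the gripper. I handed the job in at about 19 s.

- **Lid:** I gripped it by the knob on the drying rest, set its low rim into the pocket, turned it level and pressed it to about 15 N before letting go. The check picture afterwards showed it flush and knob up, with about 0.2° of tilt and a gap all round; later pictures still show it seated.
- **Cap:** I pressed it 5.4 mm down (about 9 N), turned it about 64° counter-clockwise to the stop and lifted it straight off. It is held upright and still over the mouth, 79 mm above where it sat. The tool is about 2 mm sideways from where it first gripped, which I left as it was.
- **Other wares:** The bystanders I could see in the last pictures look unmoved. The arm hid part of the scene from the overhead camera at the end.

Two checks were imperfect:
- My position estimates for the pocket differed by up to about 3 mm between views. I averaged them and checked the fit by picture and force while lowering the lid.
- At the start of the lift there was a brief 5 N downward pull on the cap. It went away once the cap was clear.

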